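Hold a test specimen in the saw jig with one diagonal push

ROBOT

A 7-joint arm with a two-finger parallel gripper is mounted at the origin on a cart in front of the work surface, level with it; the furniture and walls round the work are solid. World frame = base frame: x ahead of the robot, y to its left, z up, the work surface at z = 0. Lengths are in m, angles in degrees, forces in N, time in s.
With the tool pointing down it reaches from about 0.4 to 0.9 m from the base axis. Payload 5.5 kg.
Tool frame: the origin (TCP) lies midway between the tips of the shut fingers; the grasp point (between the pads) lies 19 mm behind it; z points along the fingers, y is the line along which they close (so a half turn about z gives the same grasp; the last joint's range is limited). The gripper opens to 92 mm and grips with 3 to 60 N. Pads are 19 mm wide; open, the fingers measure 130 mm over their backs; the gripper's body (75 mm by 190 mm) begins 47 mm behind the grasp point.
Start: joints at [-60.436, 28.699, -24.465, 88.831, 12.651, 65.22, -12.049], TCP at [0.163, 0.629, 0.227] pointing down, gripper open.
Joint ranges: [-164.97, 164.97], [-17.58, 116.51], [-87.97, 89.64], [11.32, 138.91], [-80.73, 260.73], [10.89, 115.49], [-147.41, 147.41]. Speed limits (degrees/s): [147.25, 147.25, 180, 180, 180, 180, 180].

INTERFACE

Orientations are given as a 3x3 rotation matrix whose columns are the frame's x, y, z axes.
In Python, from cell import observe, camera, camera_info, close_job, look_for, tip_of gives the robot as it stands.
- The arm moves only by the tool arm_command, never from a script. Its argument "motion" is text: rows parted by semicolons, each of 4 numbers parted by spaces: the shift along the tool's x, y, z in cm, then the turn about the tool's z in rad. A call has 1 to 5 rows; each row is the pose to reach, as a shift and turn from the pose commanded when the call began, along the tool's axes at that moment; what a row does not reach only later rows make up. A row lasts 1/12 s, in which the tool goes at most 41.7 mm and 7.16 degrees, less where a joint would pass 70% of its speed; a pose out of reach is approached as far as the arm can. A call with a gripper value outside its range is refused whole. "hand" is the finger opening in cm, from 0 to 9.18, set as the call begins (left out, the last holds). The fingers move at their own pace and stop on an object; "grip_force" is the grip in N (left out, the last holds). Time passes only in rows, so rows that repeat a pose let the fingers close. It gives the time, the measured TCP pose, the force, the opening and the grip force at its end, in the units of the state.
- observe(): the state, without advancing time (a new reading comes with each control period).
- camera(name): name is "side" or "top"; returns the picture (400x640x3 uint8, blue, green, red); there is no depth.
- camera_info(name): a dict with "camera_matrix" (3x3 intrinsics, pixels), "pose" (4x4, takes a point from camera to world coordinates). Camera axes: x right, y up, looking along -z (the intrinsics and any distortion apply to the point x, -y, -z); pixel columns grow to the right and rows downward; lengths in m; the calibration is good to about 2 mm. A picture is of the moment at which its call begins. camera_info takes no time and is no camera call.
- close_job(): hands the job in; it is judged then, once.
Trained networks look in the newest picture that a camera, given by its name, has taken for a name from the list of things; names that differ only in an ending like _2 or _b are one class to them, and where a whole thing is asked for, a point or a joint stands for the part that bears it (a point fixed in the world has none). Each returns a list of dicts, best first, with "conf" (0 to 1); they miss things now and then, are a little off and sometimes report something else, mostly with a low value. They report only what shows in the picture. A call takes as long as a camera call. They do not tell look-alikes from the thing itself.
- look_for(query, camera): "position" ([column, row] in pixels, amid what is visible of it).
- tip_of(query, camera): "position" ([column, row] in pixels: a listed point, or the origin of a listed thing).
The state is a dict: "time_s": time; "joint_positions": joint angles; "qd": joint speeds; "tau": joint torques, N m; "tool_pos": TCP position; "tcp_rot": TCP orientation; "ft_force": force on the tool from outside, world axes, zero at the start; "torque": the same for the moment, N m; "grip_width": finger opening in m; "finger_force": force on a finger pad.
Only numpy, scipy, OpenCV 4.12 (cv2) and the standard library are available. Lean on these libraries where they do the work, as an engineer would, in place of code of your own. Each camera call takes 0.05 s, during which the arm holds its last target. There are 200 camera calls.

TASK

Lay the wooden specimen flat on the jig's base plate with its square long side (the one without the bevel) along the blue fence and its end against the black stop block. Then push it with the fingertips diagonally forward and down (the bevelled edge is there for that, about 10 N each way) so that it is pressed firmly against the fence and the plate at once, and finish while still holding it with that push. Leave the jar, bottle, tape roll and scoop alone.

Things in the scene. Friction and masses are not known exactly. Their poses are not given: they have to be found in the camera images.
- specimen: loose light-wood block, 46 (x) x 110 (y) x 34 (z) mm, 0.15 to 0.26 kg, on the worktop. Origin: centre of the underside; z up, y along its length. Its upper edge on the -x side (roughly towards the robot) has a 45 degree bevel, 14 x 14 mm: the -x side is upright to z = 20 mm, then slopes to the top (z = 34) at x = -9 mm. The flat +x side goes to the fence, the -y end to the stop block
- specimen_end (a point): centre of the specimen's -y end face in plan, 15 mm above its underside; axes as the specimen's
- chamfer_mid (a point): middle of the specimen's bevelled face, at (-16, 0, 27) mm in the specimen's frame; the bevel faces halfway between the specimen's -x and +z; axes as the specimen's
- base_plate: bare aluminium plate of the jig, 140 (x) x 260 (y) x 12 (z) mm, fixed. Origin: centre of its underside; top at z = 12 mm; x points towards the fence, y along the fence. The specimen's friction on it is about 0.5 to 0.7, so it takes a share of a push: a push that is mostly downwards leaves little force on the fence
- fence: blue straight bar standing on the plate along y, 15 (x) x 260 (y) x 38 (z) mm, fixed to the plate, with a 4 mm saw slot. Origin: centre of its underside, 52.5 mm in +x from the plate's centre; the face that takes the specimen looks to -x, 7.5 mm from the origin (45 mm from the plate's centre)
- stop_block: black block on the plate, 75 (x) x 20 (y) x 30 (z) mm (two screw heads on top to 34 mm), fixed, touching the fence at its +x end. Origin: centre of its underside; axes as the plate's. It sits on the -y part of the plate, at a place along the fence that varies
- stop_face (a point): middle of the stop block's face that takes the specimen's end; the face looks to the plate's +y; axes as the plate's
- jar: small white jar with a red lid, 42 mm across, 56 mm high, upright; bystander. Origin: centre of its underside
- brown_bottle: brown bottle with a black cap, 42 mm across, 84 mm high, upright; bystander. Origin: centre of its underside
- tape: roll of yellowish tape lying flat, 52 mm across, 18 mm high; bystander. Origin: centre of its underside
- blue_scoop: blue measuring scoop, 38 x 94 x 22 mm, lying on the worktop; bystander. Origin: centre of its underside
Things that resemble listed ones, but are neither listed nor needed, are in the scene too. Several things have the shape of the specimen; the one meant has the colours described above.

How it is judged:
By the outcome, as a careful person would: the job done as asked, in the order asked, and still so for the second after the job is handed in, while the arm keeps its last pose, push and grip.
It also fails if it takes over 64 s, if anything falls off the work surface, if the arm or the gripper's body presses on something with over 40 N, if the wrist force passes 120 N, or if a joint passes its speed limit or range.

## Working session

There is one attempt and no reset: what is moved stays moved. The work goes in short steps, Python scripts to look and compute and a tool call to move; the robot and the scene stay as the last step left them, time stands still between calls to the robot, and variables do not carry over. Pictures are saved under pics/ and viewed, at most 10 in all, crops included, and the job is handed in when it is done.

Besides the shell and the picture viewer there is one more tool, called as name(argument=value, ...) on one line, values as JSON. arm_command: Moves the arm, as the interface text tells. Its arguments: {"type":"object","properties":{"motion":{"type":"string"},"hand":{"type":"number"},"grip_force":{"type":"number"}},"required":["motion"]}

```bash
mkdir -p pics; ls
python3 - <<'E'
from cell import *
import cv2, numpy as np
np.set_printoptions(precision=4,suppress=True)
o=observe(); print(o)
for c in("top","side"):
    im=camera(c); cv2.imwrite(f"pics/{c}0.png",im); i=camera_info(c); print(c,i)
    for q in ["specimen","base_plate","stop_block","jar"]:
        print(q,[(d["position"],round(d["conf"],2)) for d in look_for(q,c)][:5])
    for q in ["specimen","specimen_end","chamfer_mid","stop_face","fence","base_plate"]:
        print("tip",q,[(d["position"],round(d["conf"],2)) for d in tip_of(q,c)][:5])
E
```

```text
pics
{'time_s': 0.0, 'joint_positions': array([-60.4361,  28.7538, -24.4525,  88.8923,  12.6519,  65.219 ,
       -12.0498]), 'qd': array([-0.0348, -0.0638, -0.0042,  0.0414, -0.0641, -0.0527,  0.0333]), 'tau': array([ -0.0002, -56.6588,  -5.8161, -27.9115,  -0.0685,   0.0307,
         0.0002]), 'tool_pos': array([0.1624, 0.6286, 0.2257]), 'tcp_rot': array([[-0.9682,  0.2501, -0.0005],
       [ 0.2501,  0.9682, -0.0019],
       [ 0.    , -0.0019, -1.    ]]), 'ft_force': array([ 0.0167,  0.1149, -0.2825]), 'torque': array([-0.0073, -0.0568,  0.0216]), 'finger_force': 0.0, 'grip_width': 0.09185585062228717}
top {'camera_matrix': array([[484.3676,   0.    , 323.3536],
       [  0.    , 484.3676, 197.389 ],
       [  0.    ,   0.    ,   1.    ]]), 'pose': array([[ 0.    ,  0.9964, -0.0848,  0.3783],
       [-1.    , -0.0002, -0.0023,  0.002 ],
       [-0.0023,  0.0848,  0.9964,  1.4472],
       [ 0.    ,  0.    ,  0.    ,  1.    ]])}
specimen [([242.5, 197.4], 0.94), ([289.3, 227.2], 0.68), ([219.1, 245.2], 0.58)]
base_plate [([360.3, 199.3], 0.7)]
stop_block [([399.3, 189.8], 0.46), ([2
[... 741 characters left out ...]
   [ 0.    ,  0.    ,  0.    ,  1.    ]])}
specimen [([364.5, 228.5], 0.92), ([391.7, 294.6], 0.81), ([328.3, 271.9], 0.59)]
base_plate [([323.6, 186.6], 0.83), ([326.3, 268.7], 0.45)]
stop_block [([316.9, 151.3], 0.57)]
jar [([272.1, 254.8], 0.94)]
tip specimen [([361.4, 225.1], 0.76), ([325.3, 273.2], 0.71), ([392.4, 299.7], 0.66), ([351.0, 344.0], 0.54)]
tip specimen_end [([337.8, 251.4], 0.97), ([405.9, 274.5], 0.73), ([383.2, 239.6], 0.68)]
tip chamfer_mid [([333.6, 267.4], 0.78), ([398.6, 293.3], 0.73), ([352.2, 343.3], 0.73), ([315.7, 152.0], 0.67), ([353.8, 226.7], 0.59)]
tip stop_face [([314.3, 152.5], 0.54)]
tip fence [([301.4, 179.6], 0.81)]
tip base_plate [([319.0, 180.6], 0.67)]
```

Run:
```python
import cv2
a=cv2.imread("pics/top0.png")[120:290,180:460]; cv2.imwrite("pics/topc.png",cv2.resize(a,None,fx=2.85,fy=2.85,interpolation=2))
b=cv2.imread("pics/side0.png")[110:370,200:480]; cv2.imwrite("pics/sidec.png",cv2.resize(b,None,fx=2.3,fy=2.3,interpolation=2))
```

```text
(no output)
```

View pics/topc.png

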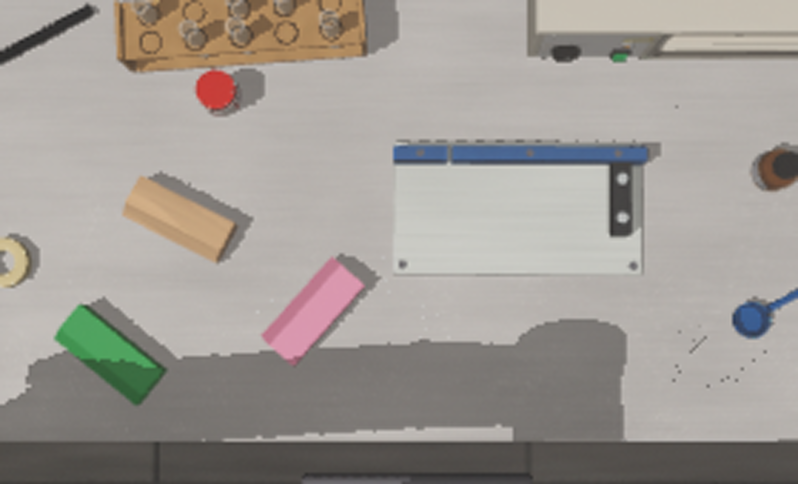

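View pics/sidec.png

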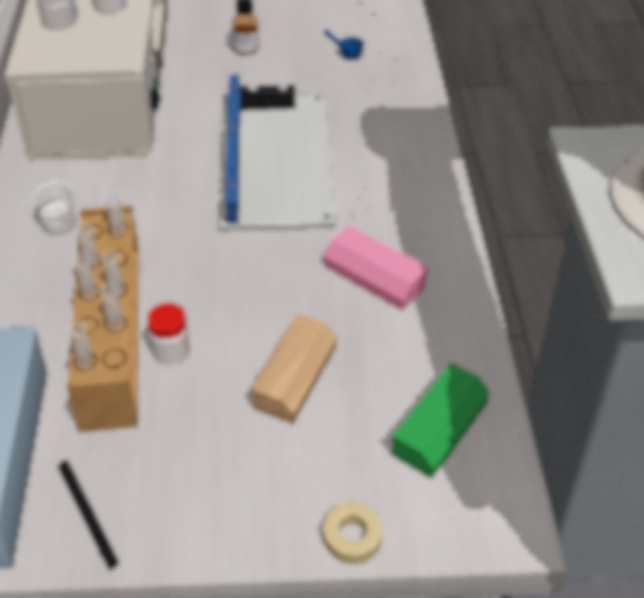

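The top view shows the tan specimen at about (243,197) with its bevel toward the robot, and pink and green look-alikes beside it. The jig is at columns 318–406: blue fence at about row 174, black stop near column 398. The side view agrees. Next I fit the poses by silhouette.

```bash
cat > h.py <<'E'
import numpy as np, cv2
from scipy.optimize import minimize
from cell import camera_info
INF={c:camera_info(c) for c in("top","side")}
def proj(P,c):
    i=INF[c]; T=np.linalg.inv(i["pose"]); p=np.atleast_2d(P)@T[:3,:3].T+T[:3,3]
    u=np.c_[p[:,0],-p[:,1],-p[:,2]]@i["camera_matrix"].T
    return u[:,:2]/u[:,2:]
def back(px,c,z):
    i=INF[c]; d=np.linalg.inv(i["camera_matrix"])@np.r_[px,1]; d=i["pose"][:3,:3]@(d*[1,-1,-1]); o=i["pose"][:3,3]
    return o+d*(z-o[2])/d[2]
def world(P,x,y,a,z=0):
    c,s=np.cos(a),np.sin(a); P=np.asarray(P,float)
    return np.c_[P[:,0]*c-P[:,1]*s+x,P[:,0]*s+P[:,1]*c+y,P[:,2]+z]
SPEC=np.array([[x,y,z] for y in(-.055,.055) for x,z in((-.023,0),(.023,0),(.023,.034),(-.009,.034),(-.023,.020))])
def box(cx,cy,lx,ly,z0,z1): return np.array([[cx+a*lx/2,cy+b*ly/2,z] for a in(-1,1) for b in(-1,1) for z in(z0,z1)])
def sil(W,c,S=4):
    m=np.zeros((400*S,640*S),np.uint8); h=cv2.convexHull((proj(W,c)*S+S/2).astype(np.float32))
    cv2.fillPoly(m,[np.round(h).astype(np.int32)],255); return cv2.resize(m,(640,400),interpolation=cv2.INTER_AREA)/255.
def fit(P,masks,p0,z=0):
    f=lambda p:sum(np.abs(sil(world(P,p[0],p[1],p[2],z),c)-m).sum()/m.sum() for c,m in masks.items())
    best=None
    p=np.array(p0,float)
    for s in(.01,.004,.002):
        sim=np.array([p]+[p+d for d in np.diag([s,s,s*8])])
        r=minimize(f,p,method="Nelder-Mead",options=dict(initial_simplex=sim,xatol=1e-5,fatol=1e-5)); p=r.x
    return p,r.fun
def blob(m,px):
    n,l=cv2.connectedComponents(m.astype(np.uint8)); return (l==l[int(px[1]),int(px[0])]) if l[int(px[1]),int(px[0])] else None
def tan(im): 
    h=cv2.cvtColor(im,cv2.COLOR_BGR2HSV); return (h[...,0]>8)&(h[...,0]<22)&(h[...,1]>75)&(h[...,2]>70)
def blue(im):
    h=cv2.cvtColor(im,cv2.COLOR_BGR2HSV); return (h[...,0]>100)&(h[...,0]<125)&(h[...,1]>110)
def near(mask,cent,r):
    m=np.zeros_like(mask); x,y=map(int,cent); m[y-r:y+r,x-r:x+r]=mask[y-r:y+r,x-r:x+r]
    n,l,st,_=cv2.connectedComponentsWithStats(m.astype(np.uint8)); return l==1+np.argmax(st[1:,4])
E
python3 - <<'E'
from h import *
np.set_printoptions(precision=4,suppress=True)
im={c:cv2.imread(f"pics/{c}0.png") for c in("top","side")}
ms={"top":near(tan(im["top"]),(243,197),28),"side":near(tan(im["side"]),(328,270),34)}
mf={"top":near(blue(im["top"]),(362,175),48),"side":near(blue(im["side"]),(301,178),50)}
for n,P,M,p0,z in(("spec",SPEC,ms,list(back((243.5,196.4),"top",0)[:2])+[-.46],0),("fence",box(0,0,.015,.26,0,.038),mf,list(back((361.3,174),"top",.03)[:2])+[0],.012)):
    print(n,[m.sum() for m in M.values()])
    for s in(M,{"top":M["top"]},{"side":M["side"]}):
        p,e=fit(P,s,p0,z); print(list(s),p[:2],np.rad2deg(p[2]),e)
for c,q in(("top",(389.5,190.6)),("side",(314.3,152.5))): print("stopface",c,back(q,c,.027))
# stop block: dark pixels
for c,(x0,x1,y0,y1) in(("top",(380,412,172,208)),("side",(300,332,140,160))):
    g=im[c][y0:y1,x0:x1].max(2); print(c); print(g[::3] if c=="top" else g[::2])
E
```

```text
spec [np.int64(571), np.int64(917)]
['top', 'side'] [0.5031 0.245 ] -26.29721760586323 0.23705266601500297
['top'] [0.503  0.2457] -26.215418255445687 0.0783283541087188
['side'] [0.5038 0.2431] -24.50847018820071 0.1399576624542947
fence [np.int64(217), np.int64(235)]
['top', 'side'] [ 0.5677 -0.1077] -0.17866913878239984 2.5824167305906576
['top'] [ 0.5699 -0.1093] 2.870184197233207 1.8161199963856507
['side'] [ 0.5678 -0.1116] 0.17851164794778746 0.6880934501460158
stopface top [ 0.5192 -0.1896  0.027 ]
stopface side [ 0.5289 -0.2083  0.027 ]
top
[[145 145 145 143 142 143 144 143 143 143 143 144 144 144 144 140 127 134
  143 144 144 144 145 146 145 146 142 102 129 128 128 139]
 [143 142 141 141 140 142 142 142 142 142 142 142 142 143 144 142 135 137
  143 143 143 144 144 145 143 143 141 112 128 145 182 182]
 [198 200 200 200 199 199 199 198 198 198 198 198 193 156  62  68  69  69
   70  70  71  88 122 123 123 135 181 182 182 182 182 181]
 [199 199 199 199 199 199 199 199 199 199 198 198 194 156  61  70  95 159
  179 172  90  94 142 142 141 137 183 183 183 183 183 183]
 [200 199 19
[... 1688 characters left out ...]
3 121  85  66  98 143 173 185 188]
 [151 149 146 131 100  61  39  41  53  67  64  55  43  36  37  39  38  37
   39  38  44  50  61  61  54  48  50  82 133 167 181 182]
 [145 150 145 131 101  59  34  26  25  24  25  26  25  24  24  26  25  22
   23  26  24  26  27  25  28  27  39  82 137 174 190 193]
 [142 148 145 130  99  57  32  25  26  28  26  25  27  25  26  27  27  26
   25  23  27  27  24  27  22  26  38  84 138 177 194 198]
 [145 150 146 130 101  68  54  57  61  62  63  62  63  62  63  64  71  77
   79  79  80  79  79  80  83  91  98 117 151 180 193 197]
 [146 151 146 137 133 143 155 161 163 166 166 165 165 164 164 164 168 171
  172 173 172 172 173 173 176 181 185 187 190 195 197 197]]
```

Run:
```python
from h import *
np.set_printoptions(precision=4,suppress=True)
im={c:cv2.imread(f"pics/{c}0.png") for c in("top","side")}
def roi(m,x0,x1,y0,y1):
    k=np.zeros_like(m); k[y0:y1,x0:x1]=m[y0:y1,x0:x1]; return k
mf={"top":roi(blue(im["top"]),312,415,165,182),"side":roi(blue(im["side"]),290,312,135,215)}
b={"top":cv2.morphologyEx(mf["top"].astype(np.uint8),cv2.MORPH_CLOSE,np.ones((3,7)))>0,"side":cv2.morphologyEx(mf["side"].astype(np.uint8),cv2.MORPH_CLOSE,np.ones((7,3)))>0}
for s in(b,{"top":b["top"]},{"side":b["side"]}):
    p,e=fit(box(0,0,.015,.26,0,.038),s,[.567,-.108,0],.012); print(list(s),p[:2],np.rad2deg(p[2]),e)
print([ (np.where(m.any(0))[0][[0,-1]],np.where(m.any(1))[0][[0,-1]],m.sum()) for m in b.values()])
print("stop base",back((393.2,188),"top",.012),back((318,156.7),"side",.012))
# plate -x edge in top (row profile) ; plate +y edge
g=im["top"].max(2)
for c in(330,360,385): print(c,g[205:222,c])
for r in(185,200): print(r,g[r,312:324])
for c in(325,355,385): print("fence",c,[tuple(im["top"][r,c]) for r in range(167,182)])
```

```text
['top', 'side'] [ 0.5682 -0.1076] 0.04916733376983191 1.418440185062789
['top'] [ 0.5687 -0.1077] 1.4005634992086788 0.7519607843137255
['side'] [ 0.5678 -0.1117] -0.1436244416427313 0.6527287581699347
[(array([318, 406]), array([172, 175]), np.int64(356)), (array([299, 305]), array([144, 205]), np.int64(240))]
stop base [ 0.5285 -0.2027  0.012 ] [ 0.5178 -0.2062  0.012 ]
330 [203 202 201 201 204 201 199 202 201 200 199 167 192 189 190 188 187]
360 [200 200 198 200 202 201 201 202 200 200 200 161 189 188 186 183 184]
385 [198 195 194 198 200 198 197 199 199 199 196 176 181 180 178 178 179]
185 [186 187 187 187 187 187 186 198 196 197 196 197]
200 [184 185 184 184 184 185 191 202 201 201 201 202]
fence 325 [(np.uint8(174), np.uint8(178), np.uint8(183)), (np.uint8(174), np.uint8(178), np.uint8(182)), (np.uint8(156), np.uint8(159), np.uint8(164)), (np.uint8(136), np.uint8(137), np.uint8(136)), (np.uint8(140), np.uint8(108), np.uint8(87)), (np.uint8(143), np.uint8(101), np.uint8(75)), (np.uint8(143), np.uint8(103), np.uint8(79)), (np.uint8(144), np.uint8(103), np.uint8(77)), (np.uint8(14
[... 1030 characters left out ...]
 [(np.uint8(173), np.uint8(177), np.uint8(182)), (np.uint8(173), np.uint8(177), np.uint8(182)), (np.uint8(169), np.uint8(173), np.uint8(177)), (np.uint8(138), np.uint8(141), np.uint8(140)), (np.uint8(133), np.uint8(115), np.uint8(101)), (np.uint8(143), np.uint8(100), np.uint8(74)), (np.uint8(144), np.uint8(101), np.uint8(74)), (np.uint8(144), np.uint8(101), np.uint8(74)), (np.uint8(142), np.uint8(100), np.uint8(74)), (np.uint8(100), np.uint8(77), np.uint8(65)), (np.uint8(112), np.uint8(106), np.uint8(102)), (np.uint8(193), np.uint8(199), np.uint8(198)), (np.uint8(193), np.uint8(199), np.uint8(199)), (np.uint8(192), np.uint8(198), np.uint8(198)), (np.uint8(193), np.uint8(199), np.uint8(199))]
```

```bash
cat >> h.py <<'E'
def plan(p,th,q,th2,n,rows=5):
    """print n calls of rows from (p,th) to (q,th2); th = world angle (deg) of tool y; straight line"""
    p,q=np.array(p,float),np.array(q,float)
    for k in range(n):
        a=np.deg2rad(th+(th2-th)*k/n); X=np.array([-np.sin(a),np.cos(a),0]); Y=np.array([np.cos(a),np.sin(a),0])
        d=(q-p)/n*100; t=np.deg2rad(th-th2)/n; v=np.array([d@X,d@Y,-d[2],t])
        print("; ".join("%.2f %.2f %.2f %.3f"%tuple(v*(i+1)/rows) for i in range(rows)))
def now():
    from cell import observe
    o=observe(); R=o["tcp_rot"]; th=np.rad2deg(np.arctan2(R[1,1],R[0,1])); print("t",round(o["time_s"],2),o["tool_pos"].round(4),"th",round(th,2),"F",o["ft_force"].round(2),"w",round(o["grip_width"],4),"j",o["joint_positions"].round(0)); return o["tool_pos"],th
E
python3 - <<'E'
from h import *
print("fence face",back((355,177.1),"top",.012),"plate -x",back((355,215.8),"top",.012), "plate +y", back((318.3,200),"top",.012))
p,th=now(); plan(p,th,[.5034,.2444,.12],-26,3)
E
```

```text
fence face [ 0.56120655 -0.08913811  0.012     ] plate -x [ 0.44568033 -0.08850181  0.012     ] plate +y [0.49267313 0.02031645 0.012     ]
t 1.1 [0.1625 0.6294 0.2267] th 75.52 F [ 0.29 -0.46 -0.19] w 0.0918 j [-60.  29. -24.  89.  13.  65. -12.]
-2.84 -1.92 0.71 0.118; -5.68 -3.83 1.42 0.236; -8.53 -5.75 2.13 0.354; -11.37 -7.67 2.85 0.472; -14.21 -9.58 3.56 0.591
-3.43 -0.01 0.71 0.118; -6.86 -0.02 1.42 0.236; -10.28 -0.03 2.13 0.354; -13.71 -0.04 2.85 0.472; -17.14 -0.05 3.56 0.591
-2.85 1.90 0.71 0.118; -5.70 3.80 1.42 0.236; -8.56 5.70 2.13 0.354; -11.41 7.60 2.85 0.472; -14.26 9.51 3.56 0.591
```

arm_command(motion="-2.8 -1.9 0.7 0.118; -5.7 -3.8 1.4 0.236; -8.5 -5.7 2.1 0.354; -11.4 -7.7 2.8 0.472; -14.2 -9.6 3.6 0.59", hand=9)

```text
time_s: 1.52
tool_pos: [0.2771, 0.4996, 0.1907]
tcp_rot: [[-0.661, 0.75, 0.0], [0.75, 0.661, 0.001], [0.0, 0.001, -1.0]]
ft_force: [-0.4, -0.4, 0.2]
grip_width: 0.09
finger_force: 0.0
```

arm_command(motion="-3.4 0 0.7 0.118; -6.9 0 1.4 0.236; -10.3 0 2.1 0.354; -13.7 0 2.8 0.472; -17.1 0 3.6 0.59")

```text
time_s: 1.93
tool_pos: [0.3909, 0.3722, 0.1549]
tcp_rot: [[-0.132, 0.991, 0.001], [0.991, 0.132, 0.001], [0.001, 0.001, -1.0]]
ft_force: [0.5, 0.5, 0.9]
grip_width: 0.0902
finger_force: 0.0
```

arm_command(motion="-2.8 1.9 0.7 0.118; -5.7 3.8 1.4 0.236; -8.6 5.7 2.1 0.354; -11.4 7.6 2.8 0.472; -14.3 9.5 3.6 0.59")

```text
time_s: 2.35
tool_pos: [0.5047, 0.2438, 0.1189]
tcp_rot: [[0.442, 0.897, 0.001], [0.897, -0.442, 0.001], [0.001, 0.001, -1.0]]
ft_force: [0.3, 0.8, -0.2]
grip_width: 0.09
finger_force: 0.0
```

Run:
```python
from h import *
from cell import camera
for c in("top","side"): cv2.imwrite(f"pics/{c}1.png",camera(c))
a=cv2.imread("pics/top1.png")[130:260,180:320]; b=cv2.imread("pics/side1.png")[200:330,250:410]
cv2.imwrite("pics/c1.png",np.hstack([cv2.resize(a,(390,390)),cv2.resize(b,(400,390))]))
p,th=now(); plan(p,th,[.5034,.2444,.004],-26,1)
```

```text
t 2.45 [0.5075 0.2375 0.1179] th -26.64 F [-0.56  0.6  -0.94] w 0.0899 j [-32.  25.   5. 108.  -2.  47. -52.]
0.09 -0.14 2.28 -0.002; 0.17 -0.27 4.56 -0.004; 0.26 -0.41 6.83 -0.007; 0.34 -0.54 9.11 -0.009; 0.43 -0.68 11.39 -0.011
```

View pics/c1.png

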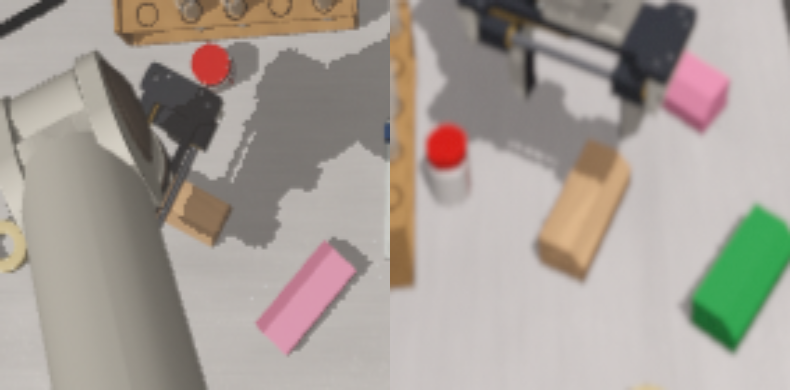

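The specimen is clear between the raised fingers; the jar is well away from them. I let the arm settle and check its pose again.

arm_command(motion="0 0 1.5 0; 0 0 3 0; 0 0 4.5 0; 0 0 4.5 0; 0 0 4.5 0")

```text
time_s: 2.87
tool_pos: [0.5027, 0.2447, 0.0732]
tcp_rot: [[0.436, 0.9, -0.002], [0.9, -0.436, -0.001], [-0.001, -0.001, -1.0]]
ft_force: [-0.2, -0.7, 0.1]
grip_width: 0.0902
finger_force: 0.0
```

Run:
```python
from h import *
from cell import camera
p,th=now(); plan(p,th,[.5034,.2444,.004],-26,1)
im=camera("side"); p,th=now()
Y=np.array([np.cos(np.deg2rad(th)),np.sin(np.deg2rad(th)),0])
for s in(-.045,-.064,.045,.064): 
    u=proj(p+Y*s,"side")[0]; cv2.circle(im,tuple(int(v) for v in u.round()),1,(0,0,255),-1)
cv2.imwrite("pics/c2.png",cv2.resize(im[200:330,250:410],None,fx=4,fy=4))
```

```text
t 2.87 [0.5027 0.2447 0.0732] th -25.84 F [-0.25 -0.72  0.14] w 0.0902 j [-32.  29.   4. 109.  -3.  42. -52.]
0.00 0.02 1.38 0.001; 0.00 0.03 2.77 0.001; 0.00 0.05 4.15 0.002; 0.00 0.06 5.54 0.002; 0.00 0.08 6.92 0.003
t 2.92 [0.5035 0.2451 0.074 ] th -25.85 F [ 0.08 -0.26 -0.1 ] w 0.0901 j [-32.  29.   4. 109.  -3.  42. -52.]
```

View pics/c2.png

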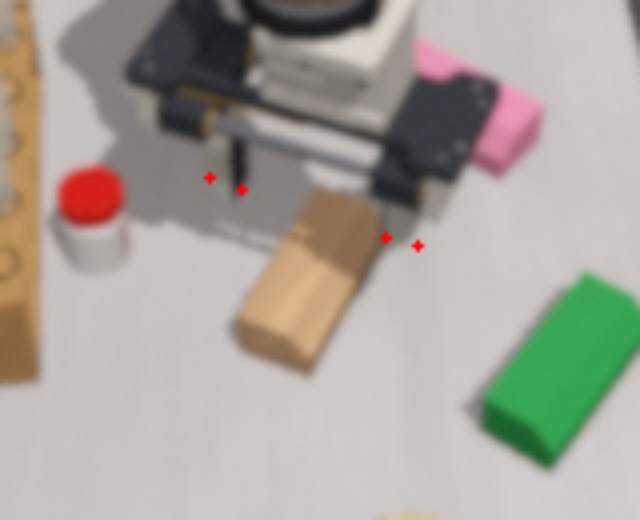

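The predicted fingertip points (red) match the fingers and straddle the block, at crop columns 240 and 385. I descend and grip.

arm_command(motion="0 0 2 0; 0 0 4 0; 0 0 5.8 0; 0 0 6.8 0; 0 0 6.8 0")

```text
time_s: 3.33
tool_pos: [0.5025, 0.2444, 0.0046]
tcp_rot: [[0.436, 0.9, -0.002], [0.9, -0.436, -0.001], [-0.002, -0.002, -1.0]]
ft_force: [-0.4, -0.6, 0.6]
grip_width: 0.0901
finger_force: 0.0
```

arm_command(motion="0 0 0 0; 0 0 0 0; 0 0 0 0; 0 0 0 0; 0 0 0 0", hand=3, grip_force=30)

```text
time_s: 3.75
tool_pos: [0.5041, 0.245, 0.0066]
tcp_rot: [[0.437, 0.9, 0.001], [0.9, -0.437, 0.001], [0.001, 0.001, -1.0]]
ft_force: [0.1, -0.8, -1.0]
grip_width: 0.0611
finger_force: 0.0
```

arm_command(motion="0 0 0 0; 0 0 0 0; 0 0 0 0; 0 0 0 0; 0 0 0 0")

```text
time_s: 4.17
tool_pos: [0.5032, 0.2449, 0.0059]
tcp_rot: [[0.437, 0.9, -0.001], [0.9, -0.437, 0.0], [-0.0, -0.001, -1.0]]
ft_force: [-2.2, 0.2, 5.4]
grip_width: 0.0456
finger_force: 29.9
```

Run:
```python
from h import *
p,th=now(); plan(p+[0,0,.08],th,[.501,-.145,.075],0,3)
```

```text
t 4.17 [0.5032 0.2449 0.0059] th -25.89 F [-2.21  0.17  5.41] w 0.0456 j [-31.  36.   3. 110.  -3.  34. -52.]
-2.35 1.12 0.07 -0.030; -4.69 2.24 0.15 -0.060; -7.04 3.37 0.22 -0.090; -9.38 4.49 0.29 -0.120; -11.73 5.61 0.36 -0.151
-2.49 0.76 0.07 -0.030; -4.97 1.51 0.15 -0.060; -7.46 2.27 0.22 -0.090; -9.95 3.03 0.29 -0.120; -12.43 3.79 0.36 -0.151
-2.57 0.38 0.07 -0.030; -5.14 0.75 0.15 -0.060; -7.72 1.13 0.22 -0.090; -10.29 1.50 0.29 -0.120; -12.86 1.88 0.36 -0.151
```

arm_command(motion="0 0 -1 0; 0 0 -3 0; 0 0 -5.5 0; 0 0 -8 0; 0 0 -8 0")

```text
time_s: 4.58
tool_pos: [0.5071, 0.2459, 0.0906]
tcp_rot: [[0.437, 0.899, 0.007], [0.899, -0.437, 0.004], [0.006, 0.005, -1.0]]
ft_force: [1.1, 1.2, -1.8]
grip_width: 0.0458
finger_force: 29.9
```

arm_command(motion="-2.3 1.1 0 -0.03; -4.7 2.2 0 -0.06; -7 3.4 0.2 -0.09; -9.4 4.5 0.3 -0.12; -11.7 5.6 0.4 -0.151")

```text
time_s: 5.0
tool_pos: [0.5022, 0.1133, 0.0811]
tcp_rot: [[0.295, 0.955, -0.001], [0.955, -0.295, -0.001], [-0.001, -0.0, -1.0]]
ft_force: [0.7, -0.2, -3.1]
grip_width: 0.0459
finger_force: 29.9
```

arm_command(motion="-2.5 0.8 0 -0.03; -5 1.5 0.1 -0.06; -7.5 2.3 0.2 -0.09; -10 3 0.3 -0.12; -12.4 3.8 0.4 -0.151")

```text
time_s: 5.42
tool_pos: [0.5015, -0.0165, 0.0771]
tcp_rot: [[0.148, 0.989, -0.001], [0.989, -0.148, -0.0], [-0.001, -0.001, -1.0]]
ft_force: [0.0, -0.1, -1.3]
grip_width: 0.0459
finger_force: 29.9
```

arm_command(motion="-2.6 0.4 0 -0.03; -5.1 0.7 0.1 -0.06; -7.7 1.1 0.2 -0.09; -10.3 1.5 0.3 -0.12; -12.9 1.9 0.4 -0.151")

```text
time_s: 5.83
tool_pos: [0.5012, -0.1466, 0.0731]
tcp_rot: [[-0.002, 1.0, -0.001], [1.0, 0.002, -0.0], [-0.0, -0.001, -1.0]]
ft_force: [0.4, 0.5, -1.4]
grip_width: 0.0457
finger_force: 29.9
```

arm_command(motion="0 0 0 0; 0 0 0 0; 0 0 0 0; 0 0 0 0; 0 0 0 0")

```text
time_s: 6.25
tool_pos: [0.5019, -0.1436, 0.0735]
tcp_rot: [[-0.003, 1.0, -0.0], [1.0, 0.003, 0.001], [0.001, -0.0, -1.0]]
ft_force: [0.3, -0.4, -1.7]
grip_width: 0.0459
finger_force: 29.9
```

Run:
```python
from h import *
from cell import camera
p,th=now(); plan(p,th,[.501,-.145,.022],0,1)
for c in("top","side"): cv2.imwrite(f"pics/{c}3.png",camera(c))
a=cv2.imread("pics/top3.png")[140:250,300:430]; b=cv2.imread("pics/side3.png")[110:220,265:395]
cv2.imwrite("pics/c3.png",np.hstack([cv2.resize(a,None,fx=3,fy=3),cv2.resize(b,None,fx=3,fy=3)]))
```

```text
t 6.25 [ 0.5019 -0.1436  0.0735] th 0.18 F [ 0.26 -0.36 -1.73] w 0.0459 j [ 12.  26.   2. 115.  -1.  39.  14.]
-0.03 -0.02 1.03 0.001; -0.05 -0.04 2.06 0.001; -0.08 -0.06 3.09 0.002; -0.11 -0.07 4.12 0.002; -0.14 -0.09 5.15 0.003
```

View pics/c3.png

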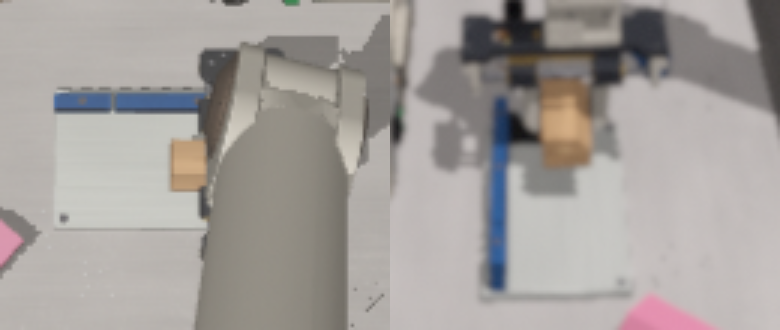

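The block is held level and aligned above the plate, short of the stop. I lower it gently until it touches.

arm_command(motion="0 0 1.5 0; 0 0 3 0; 0 0 4.4 0; 0 0 5.2 0; 0 0 5.2 0")

```text
time_s: 6.77
tool_pos: [0.5005, -0.1442, 0.0201]
tcp_rot: [[-0.002, 1.0, -0.003], [1.0, 0.002, 0.001], [0.001, -0.003, -1.0]]
ft_force: [0.1, 0.2, -2.7]
grip_width: 0.0456
finger_force: 29.9
```

arm_command(motion="0 0 0.1 0; 0 0 0.2 0; 0 0 0.3 0; 0 0 0.3 0; 0 0 0.3 0")

```text
time_s: 7.18
tool_pos: [0.5023, -0.1452, 0.0192]
tcp_rot: [[-0.001, 1.0, 0.001], [1.0, 0.001, -0.0], [-0.0, 0.001, -1.0]]
ft_force: [-0.3, 0.2, -2.2]
grip_width: 0.0461
finger_force: 29.9
```

arm_command(motion="0 0 0.05 0; 0 0 0.1 0; 0 0 0.1 0; 0 0 0.1 0; 0 0 0.1 0")

```text
time_s: 7.6
tool_pos: [0.5021, -0.1452, 0.018]
tcp_rot: [[-0.001, 1.0, 0.0], [1.0, 0.001, -0.0], [-0.0, 0.0, -1.0]]
ft_force: [0.3, -0.5, 1.9]
grip_width: 0.0455
finger_force: 29.9
```

arm_command(motion="-0.1 0 0 0; -0.2 0 0 0; -0.3 0 0 0; -0.4 0 0 0; -0.4 0 0 0")

```text
time_s: 8.02
tool_pos: [0.5023, -0.1472, 0.018]
tcp_rot: [[-0.002, 1.0, 0.0], [1.0, 0.002, 0.002], [0.002, 0.0, -1.0]]
ft_force: [-1.0, 6.9, 6.2]
grip_width: 0.0461
finger_force: 30.0
```

arm_command(motion="-0.05 0 0 0; -0.1 0 0 0; -0.15 0 0 0; -0.15 0 0 0; -0.15 0 0 0")

```text
time_s: 8.43
tool_pos: [0.5023, -0.1472, 0.018]
tcp_rot: [[-0.003, 1.0, -0.0], [1.0, 0.003, 0.003], [0.003, -0.0, -1.0]]
ft_force: [-1.1, 10.3, 7.2]
grip_width: 0.0458
finger_force: 30.0
```

Force in +y rose to 10 N, so the end is against the stop, and the underside rests on the plate. I release, lift and turn.

arm_command(motion="0 0 0 0; 0 0 0 0; 0 0 0 0; 0 0 0 0; 0 0 0 0", hand=6.5)

```text
time_s: 8.85
tool_pos: [0.5017, -0.1515, 0.0176]
tcp_rot: [[-0.0, 1.0, -0.0], [1.0, 0.0, -0.001], [-0.001, -0.0, -1.0]]
ft_force: [0.9, 0.8, -0.9]
grip_width: 0.0646
finger_force: 0.0
```

arm_command(motion="0 0 -1 0; 0 0 -3 0; 0 0 -5.5 0; 0 0 -7 0; 0 0 -7 0")

```text
time_s: 9.27
tool_pos: [0.5046, -0.1516, 0.0917]
tcp_rot: [[-0.001, 1.0, 0.006], [1.0, 0.001, -0.002], [-0.002, 0.006, -1.0]]
ft_force: [0.2, 0.8, -0.7]
grip_width: 0.0647
finger_force: 0.0
```

arm_command(motion="0 -1 0 0.12; 0 -2 0 0.24; 0 -3 0 0.36; 0 -4 0 0.48; 0 -5.5 0 0.6", hand=5)

```text
time_s: 9.68
tool_pos: [0.4471, -0.1508, 0.0877]
tcp_rot: [[0.569, 0.823, 0.001], [0.823, -0.569, -0.0], [0.0, 0.001, -1.0]]
ft_force: [0.9, 0.1, -0.5]
grip_width: 0.0505
finger_force: 0.0
```

arm_command(motion="0 0 0 0.12; 0 0 0 0.24; 0 0 0 0.36; 0 0 0 0.48; 0 0 0 0.6")

```text
time_s: 10.1
tool_pos: [0.4466, -0.1507, 0.0876]
tcp_rot: [[0.934, 0.358, -0.0], [0.358, -0.934, 0.0], [-0.0, -0.0, -1.0]]
ft_force: [0.8, 0.3, -0.4]
grip_width: 0.0503
finger_force: 0.0
```

arm_command(motion="0 0 0 0.12; 0 0 0 0.24; 0 0 0 0.36; 0 0 0 0.371; 0 0 0 0.371")

```text
time_s: 10.52
tool_pos: [0.4467, -0.1506, 0.0876]
tcp_rot: [[1.0, 0.004, -0.001], [0.004, -1.0, -0.0], [-0.001, 0.0, -1.0]]
ft_force: [0.3, -0.1, 0.3]
grip_width: 0.0498
finger_force: 0.0
```

Run:
```python
from h import *
from cell import camera
p,th=now(); plan(p,th,[.446,-.144,.024],-90,1)
im={}
for c in("top","side"): im[c]=camera(c); cv2.imwrite(f"pics/{c}4.png",im[c])
a=im["top"][140:250,300:430]; b=im["side"][110:220,265:395]
cv2.imwrite("pics/c4.png",np.hstack([cv2.resize(a,None,fx=3,fy=3),cv2.resize(b,None,fx=3,fy=3)]))
```

```text
t 10.52 [ 0.4467 -0.1506  0.0876] th -89.78 F [ 0.28 -0.11  0.28] w 0.0498 j [ -4.  22.  23. 122. -13.  39. -62.]
-0.01 -0.13 1.27 0.001; -0.03 -0.26 2.54 0.002; -0.04 -0.39 3.81 0.002; -0.05 -0.53 5.08 0.003; -0.07 -0.66 6.36 0.004
```

View pics/c4.png

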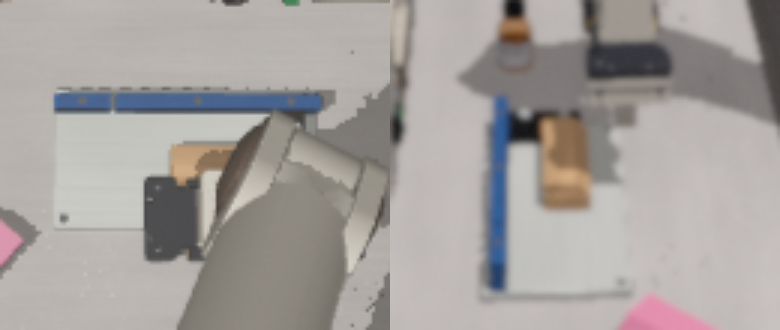

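The specimen lies flat with its end at the stop, parallel to the fence and about 35 mm from it. I push it to the fence low on its upright side with both fingertips.

arm_command(motion="0 -0.2 1.5 0; 0 -0.4 3 0; 0 -0.6 4.8 0; 0 -0.6 6.3 0; 0 -0.6 6.3 0")

```text
time_s: 11.03
tool_pos: [0.4448, -0.1439, 0.0225]
tcp_rot: [[1.0, 0.003, -0.004], [0.003, -1.0, 0.001], [-0.004, -0.001, -1.0]]
ft_force: [-0.9, 0.8, 0.3]
grip_width: 0.05
finger_force: 0.0
```

arm_command(motion="0.5 0 0 0; 1 0 0 0; 1.5 0 0 0; 2 0 0 0; 2.3 0 0 0")

```text
time_s: 11.45
tool_pos: [0.4708, -0.1448, 0.0254]
tcp_rot: [[1.0, 0.001, 0.001], [0.001, -1.0, -0.0], [0.001, 0.0, -1.0]]
ft_force: [-2.0, 0.3, 2.3]
grip_width: 0.0496
finger_force: 1.8
```

arm_command(motion="0.4 0 0 0; 0.8 0 0 0; 1.2 0 0 0; 1.6 0 0 0; 2 0 0 0")

```text
time_s: 11.87
tool_pos: [0.4898, -0.1446, 0.0246]
tcp_rot: [[1.0, 0.001, -0.001], [0.001, -1.0, 0.0], [-0.001, -0.0, -1.0]]
ft_force: [-4.7, 0.1, 3.1]
grip_width: 0.0501
finger_force: 2.2
```

arm_command(motion="0.2 0 0 0; 0.4 0 0 0; 0.6 0 0 0; 0.8 0 0 0; 1 0 0 0")

```text
time_s: 12.28
tool_pos: [0.4996, -0.1446, 0.0246]
tcp_rot: [[1.0, 0.001, -0.001], [0.001, -1.0, 0.0], [-0.001, -0.0, -1.0]]
ft_force: [-2.6, 0.0, 1.1]
grip_width: 0.0499
finger_force: 1.5
```

arm_command(motion="0.1 0 0 0; 0.2 0 0 0; 0.3 0 0 0; 0.4 0 0 0; 0.4 0 0 0")

```text
time_s: 12.7
tool_pos: [0.5034, -0.1445, 0.0246]
tcp_rot: [[1.0, 0.001, -0.001], [0.001, -1.0, 0.0], [-0.001, -0.0, -1.0]]
ft_force: [-3.2, 0.3, 2.3]
grip_width: 0.0499
finger_force: 1.8
```

arm_command(motion="0.1 0 0 0; 0.2 0 0 0; 0.3 0 0 0; 0.3 0 0 0; 0.3 0 0 0")

```text
time_s: 13.12
tool_pos: [0.5035, -0.1445, 0.0243]
tcp_rot: [[1.0, -0.0, -0.006], [-0.0, -1.0, 0.001], [-0.006, -0.001, -1.0]]
ft_force: [-10.2, -0.0, 8.4]
grip_width: 0.0499
finger_force: 5.0
```

Fence contact at 10 N. I back off, lift, and then press the free end toward the stop to be sure of that contact.

arm_command(motion="-0.8 0 0 0; -1.6 0 0 0; -2.5 0 -1 0; -2.5 0 -3 0; -2.5 0 -5 0")

```text
time_s: 13.53
tool_pos: [0.481, -0.1446, 0.0748]
tcp_rot: [[1.0, 0.0, -0.001], [0.0, -1.0, -0.0], [-0.001, 0.0, -1.0]]
ft_force: [0.1, 0.0, -0.1]
grip_width: 0.0501
finger_force: 0.0
```

arm_command(motion="0 -2 -2 0; 0 -5 -2 0; 1.5 -8 -2 0; 3.5 -9.5 -2 0; 5.5 -9.5 -2 0", hand=0)

```text
time_s: 13.95
tool_pos: [0.538, -0.0438, 0.0951]
tcp_rot: [[1.0, 0.007, 0.002], [0.007, -1.0, 0.003], [0.002, -0.003, -1.0]]
ft_force: [-0.1, 0.9, -0.6]
grip_width: 0.0213
finger_force: 0.0
```

arm_command(motion="0 0 0 0; 0 0 0 0; 0 0 0 0; 0 0 0 0; 0 0 0 0")

```text
time_s: 14.37
tool_pos: [0.5359, -0.0503, 0.0946]
tcp_rot: [[1.0, -0.001, -0.001], [-0.001, -1.0, 0.0], [-0.001, -0.0, -1.0]]
ft_force: [0.9, 0.5, 0.6]
grip_width: 0.0001
finger_force: 0.0
```

Run:
```python
from h import *
from cell import camera
p,th=now(); plan(p,th,[.536,-.05,.026],-90,1)
im={}
for c in("top","side"): im[c]=camera(c); cv2.imwrite(f"pics/{c}5.png",im[c])
a=im["top"][140:250,300:430]; b=im["side"][110:220,265:395]
cv2.imwrite("pics/c5.png",np.hstack([cv2.resize(a,None,fx=3,fy=3),cv2.resize(b,None,fx=3,fy=3)]))
```

```text
t 14.37 [ 0.5359 -0.0503  0.0946] th -90.03 F [0.92 0.5  0.59] w 0.0001 j [-15.  27.  22. 112. -14.  44. -75.]
0.00 -0.01 1.37 -0.000; 0.01 -0.01 2.74 -0.000; 0.01 -0.02 4.12 -0.000; 0.01 -0.02 5.49 -0.000; 0.01 -0.03 6.86 -0.001
```

View pics/c5.png

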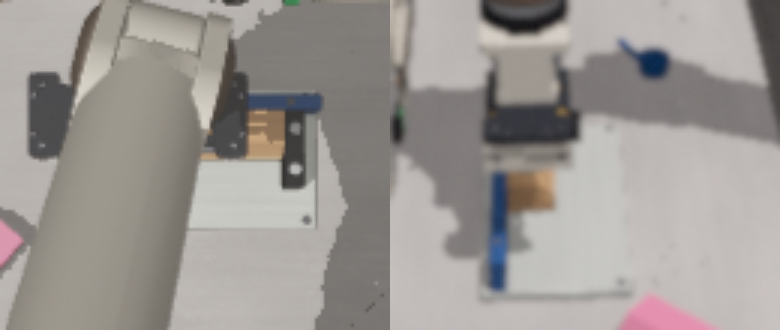

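The block sits at the fence and touches the black stop (top crop, column 283) with no visible gap. I confirm by pushing the end gently.

arm_command(motion="0 0 1.5 0; 0 0 3.2 0; 0 0 5 0; 0 0 6.6 0; 0 0 6.6 0")

```text
time_s: 14.88
tool_pos: [0.5341, -0.0496, 0.026]
tcp_rot: [[1.0, 0.001, -0.005], [0.001, -1.0, 0.0], [-0.005, -0.0, -1.0]]
ft_force: [-0.7, 0.9, -0.1]
grip_width: 0.0007
finger_force: 0.0
```

arm_command(motion="0 0.4 0 0; 0 0.8 0 0; 0 1.2 0 0; 0 1.5 0 0; 0 1.6 0 0")

```text
time_s: 15.3
tool_pos: [0.5375, -0.0668, 0.0296]
tcp_rot: [[1.0, -0.001, 0.002], [-0.001, -1.0, -0.0], [0.002, 0.0, -1.0]]
ft_force: [-0.4, -0.4, 0.7]
grip_width: 0.0
finger_force: 0.0
```

arm_command(motion="0 0.1 0 0; 0 0.2 0 0; 0 0.3 0 0; 0 0.3 0 0; 0 0.3 0 0")

```text
time_s: 15.72
tool_pos: [0.5368, -0.0685, 0.0287]
tcp_rot: [[1.0, 0.001, -0.0], [0.001, -1.0, 0.0], [-0.0, -0.0, -1.0]]
ft_force: [1.2, -0.8, 0.1]
grip_width: 0.0007
finger_force: 0.0
```

arm_command(motion="0 0.1 0 0; 0 0.2 0 0; 0 0.3 0 0; 0 0.3 0 0; 0 0.3 0 0")

```text
time_s: 16.13
tool_pos: [0.5368, -0.0717, 0.0287]
tcp_rot: [[1.0, 0.001, -0.0], [0.001, -1.0, -0.0], [-0.0, 0.0, -1.0]]
ft_force: [-0.9, -0.1, -0.1]
grip_width: 0.0003
finger_force: 0.0
```

arm_command(motion="0 0.1 0 0; 0 0.2 0 0; 0 0.3 0 0; 0 0.3 0 0; 0 0.3 0 0")

```text
time_s: 16.55
tool_pos: [0.5371, -0.0728, 0.0287]
tcp_rot: [[1.0, 0.002, 0.0], [0.002, -1.0, 0.002], [0.0, -0.002, -1.0]]
ft_force: [1.1, 5.7, 0.0]
grip_width: 0.0003
finger_force: 2.7
```

arm_command(motion="0 0.1 0 0; 0 0.2 0 0; 0 0.3 0 0; 0 0.3 0 0; 0 0.3 0 0")

```text
time_s: 16.97
tool_pos: [0.5372, -0.0729, 0.0287]
tcp_rot: [[1.0, 0.004, -0.0], [0.004, -1.0, 0.005], [-0.0, -0.005, -1.0]]
ft_force: [0.6, 11.1, 1.6]
grip_width: 0.0006
finger_force: 5.5
```

Contact came exactly where predicted (y = -0.073), so the end is seated. Next is the bevel.

arm_command(motion="0 -1.2 0 0; 0 -2 -1 0; 0 -2 -3 0; 0 -2 -5.5 0; 0 -2 -6.5 0")

```text
time_s: 17.38
tool_pos: [0.5384, -0.0582, 0.0968]
tcp_rot: [[1.0, 0.0, 0.004], [0.0, -1.0, -0.001], [0.004, 0.001, -1.0]]
ft_force: [0.7, -0.8, 0.1]
grip_width: 0.0009
finger_force: 0.0
```

arm_command(motion="-2 0 0 0; -4.5 1.5 0 0; -5 4.5 0 0; -5 7.5 0 0; -5 9.6 0 0", hand=5)

```text
time_s: 17.8
tool_pos: [0.4862, -0.1564, 0.0944]
tcp_rot: [[1.0, -0.001, 0.001], [-0.001, -1.0, -0.001], [0.001, 0.001, -1.0]]
ft_force: [-1.1, 0.1, 0.0]
grip_width: 0.0289
finger_force: 0.0
```

arm_command(motion="0 0 0 0; 0 0 0 0; 0 0 0 0; 0 0 0 0; 0 0 0 0")

```text
time_s: 18.22
tool_pos: [0.487, -0.1522, 0.0936]
tcp_rot: [[1.0, 0.003, -0.0], [0.003, -1.0, 0.001], [-0.0, -0.001, -1.0]]
ft_force: [-0.8, 0.8, 0.8]
grip_width: 0.0496
finger_force: 0.0
```

Run:
```python
from h import *
p,th=now(); plan(p,th,[.488,-.146,.040],-90,1)
```

```text
t 18.22 [ 0.487  -0.1522  0.0936] th -89.83 F [-0.83  0.75  0.82] w 0.0496 j [ -5.  25.  23. 116. -14.  42. -63.]
0.02 -0.12 1.07 0.001; 0.04 -0.25 2.14 0.001; 0.06 -0.37 3.22 0.002; 0.08 -0.50 4.29 0.002; 0.10 -0.62 5.36 0.003
```

arm_command(motion="0 -0.2 1.5 0; 0 -0.4 3 0; 0 -0.6 4.5 0; 0 -0.6 5.3 0; 0 -0.6 5.3 0")

```text
time_s: 18.63
tool_pos: [0.4855, -0.1464, 0.0391]
tcp_rot: [[1.0, 0.002, -0.003], [0.002, -1.0, 0.001], [-0.003, -0.001, -1.0]]
ft_force: [0.5, 0.9, -0.2]
grip_width: 0.0498
finger_force: 0.0
```

arm_command(motion="0.4 0 0 0; 0.9 0 0 0; 1.4 0 0 0; 1.8 0 0 0; 1.8 0 0 0")

```text
time_s: 19.05
tool_pos: [0.5069, -0.1477, 0.0415]
tcp_rot: [[1.0, 0.002, 0.002], [0.002, -1.0, -0.0], [0.002, 0.0, -1.0]]
ft_force: [0.9, 0.7, -0.3]
grip_width: 0.0502
finger_force: 0.0
```

arm_command(motion="0.1 0 0 0; 0.2 0 0 0; 0.3 0 0 0; 0.3 0 0 0; 0.3 0 0 0")

```text
time_s: 19.47
tool_pos: [0.5078, -0.1476, 0.0407]
tcp_rot: [[1.0, 0.001, -0.0], [0.001, -1.0, 0.0], [-0.0, -0.0, -1.0]]
ft_force: [-0.4, 0.4, 0.3]
grip_width: 0.0502
finger_force: 0.0
```

arm_command(motion="0.1 0 0 0; 0.2 0 0.1 0; 0.3 0 0.2 0; 0.3 0 0.2 0; 0.3 0 0.2 0")

```text
time_s: 19.88
tool_pos: [0.5108, -0.1476, 0.0387]
tcp_rot: [[1.0, 0.001, -0.0], [0.001, -1.0, 0.0], [-0.0, -0.0, -1.0]]
ft_force: [-0.0, -0.0, 2.0]
grip_width: 0.0499
finger_force: 0.8
```

arm_command(motion="0.1 0 0 0; 0.2 0 0 0; 0.2 0 0 0; 0.2 0 0 0; 0.2 0 0 0")

```text
time_s: 20.3
tool_pos: [0.5114, -0.1476, 0.0384]
tcp_rot: [[1.0, 0.0, -0.002], [0.0, -1.0, 0.001], [-0.002, -0.001, -1.0]]
ft_force: [-4.7, -0.2, 4.1]
grip_width: 0.0498
finger_force: 3.4
```

arm_command(motion="0.1 0 0 0; 0.2 0 0 0; 0.2 0 0 0; 0.2 0 0 0; 0.2 0 0 0")

```text
time_s: 20.72
tool_pos: [0.5118, -0.1476, 0.0383]
tcp_rot: [[1.0, -0.0, -0.005], [-0.0, -1.0, 0.001], [-0.005, -0.001, -1.0]]
ft_force: [-9.6, -0.8, 7.8]
grip_width: 0.05
finger_force: 6.0
```

arm_command(motion="0.05 0 0 0; 0.1 0 0.03 0; 0.15 0 0.05 0; 0.15 0 0.05 0; 0.15 0 0.05 0")

```text
time_s: 21.13
tool_pos: [0.5119, -0.1476, 0.038]
tcp_rot: [[1.0, -0.0, -0.008], [-0.0, -1.0, 0.002], [-0.008, -0.002, -1.0]]
ft_force: [-13.8, 0.1, 15.1]
grip_width: 0.0498
finger_force: 9.9
```

arm_command(motion="0 0 0 0; 0 0 0 0; 0 0 0 0; 0 0 0 0; 0 0 0 0")

```text
time_s: 21.55
tool_pos: [0.5119, -0.1476, 0.038]
tcp_rot: [[1.0, -0.0, -0.008], [-0.0, -1.0, 0.002], [-0.008, -0.002, -1.0]]
ft_force: [-13.6, 0.2, 14.6]
grip_width: 0.0499
finger_force: 9.8
```

Run:
```python
from h import *
from cell import camera
im={}
for c in("top","side"): im[c]=camera(c); now()
a=im["top"][140:250,300:430]; b=im["side"][110:220,265:395]
cv2.imwrite("pics/c6.png",np.hstack([cv2.resize(a,None,fx=3,fy=3),cv2.resize(b,None,fx=3,fy=3)]))
```

```text
t 21.6 [ 0.5119 -0.1476  0.038 ] th -90.03 F [-13.27   1.12  13.92] w 0.0499 j [ -3.  32.  20. 114. -18.  38. -61.]
t 21.65 [ 0.5119 -0.1476  0.038 ] th -90.03 F [-12.78   0.99  15.  ] w 0.0501 j [ -3.  32.  20. 114. -18.  38. -61.]
```

View pics/c6.png

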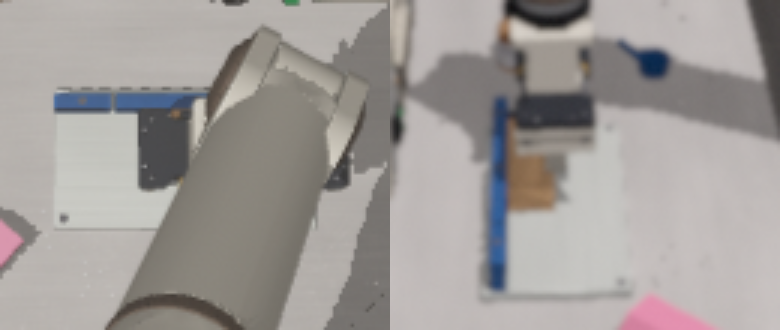

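The block is at the fence and stop with the fingertips on the bevel. The downward share (15 N) is a little high, so I trim it.

arm_command(motion="0 0 -0.02 0; 0.02 0 -0.04 0; 0.02 0 -0.04 0; 0.02 0 -0.04 0; 0.02 0 -0.04 0")

```text
time_s: 22.07
tool_pos: [0.5119, -0.1476, 0.0381]
tcp_rot: [[1.0, -0.0, -0.008], [-0.0, -1.0, 0.002], [-0.008, -0.002, -1.0]]
ft_force: [-12.6, 0.2, 12.5]
grip_width: 0.0497
finger_force: 8.8
```

arm_command(motion="0 0 0 0; 0 0 0 0; 0 0 0 0; 0 0 0 0; 0 0 0 0")

```text
time_s: 22.48
tool_pos: [0.5119, -0.1476, 0.0381]
tcp_rot: [[1.0, -0.0, -0.008], [-0.0, -1.0, 0.002], [-0.008, -0.002, -1.0]]
ft_force: [-13.2, 0.3, 11.9]
grip_width: 0.05
finger_force: 8.8
```

arm_command(motion="0.02 0 -0.02 0; 0.03 0 -0.03 0; 0.03 0 -0.03 0; 0.03 0 -0.03 0; 0.03 0 -0.03 0")

```text
time_s: 22.9
tool_pos: [0.5119, -0.1476, 0.0382]
tcp_rot: [[1.0, -0.001, -0.009], [-0.0, -1.0, 0.002], [-0.009, -0.002, -1.0]]
ft_force: [-12.5, 0.5, 11.1]
grip_width: 0.0499
finger_force: 8.3
```

arm_command(motion="0 0 0 0; 0 0 0 0; 0 0 0 0; 0 0 0 0; 0 0 0 0")

```text
time_s: 23.32
tool_pos: [0.5119, -0.1476, 0.0381]
tcp_rot: [[1.0, -0.0, -0.009], [-0.0, -1.0, 0.002], [-0.009, -0.002, -1.0]]
ft_force: [-13.2, -0.5, 10.5]
grip_width: 0.0502
finger_force: 8.3
```

The push holds steady at about 13 N forward and 10.5 N down.

```bash
python3 -c "
from cell import close_job
print(close_job())"
```

```text
the job is handed in; nothing more can be done
None
```

I laid the specimen flat on the plate against the fence and the stop block, and handed the job in at about 23 s with the fingertips still pushing on its bevel, about 13 N forward and 10.5 N down.

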